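# Back off and re-lock the tailstock of a valve test fixture

## Task

A brass valve has just been leak-tested: draw the fixture's tailstock carriage all the way back from it to the end stop, then lock the carriage there by standing its ball-ended lever upright again. The carriage may or may not be locked now: upright always locks it, leaning fully over to one side frees it and leaning to the other side keeps it locked, but these levers are fitted either way round and nothing shows which, so try the carriage to find out. Leave the valve standing in its nest and do not disturb the other things on the bench.

Things in the scene. Friction and masses are not known exactly. Their poses are not given: they have to be found in the camera images.
- bed: the test fixture's grey base, 120 (its x) x 460 (its y) x 50 mm high, fixed to the bench; origin at the centre of its underside. Its x points away from the robot's side, its y along the slide, from the valve towards the end stop. A headstock block 120 mm high over the bench stands at y = -175 mm. A clear splash guard hangs over it (see guard_edge).
- guard_edge (a point): middle of the lower front edge of the fixed clear guard, 235 mm above the bench and 16 mm beyond the upright ball along the bed's +x. A lip 27 mm high rises from it to a level sheet (267 mm high) that runs 110 mm along +x, over the bed's whole length. Open to the robot's side: reach the ball with the tool leaning, fingers down and away from the robot, about 40 degrees in the bed's x-z plane.
- ball (a point): centre of the black ball (28 mm diameter) at the end of the lock lever, 65 mm from the lever's pivot, on a steel stem 10 mm thick; 170 mm above the bench when upright. Its axes turn with the lever. Gripped across the bed's y it can turn between the fingers; the lever may be swung, and the carriage pulled, by it.
- lever_pivot (a point): the lever's pivot on the carriage's middle, on the hinge axis, 105 mm above the bench; axes as the bed's; it travels with the carriage.
- lock_lever (a joint): lean of the lever in rad about the bed's y: 0 upright, positive away from the robot (bed's +x); stops at -0.36, 0.36. It stays where left (2 N at the ball moves it); starts anywhere. Carriage free only beyond about 0.2 on one side; which side is hidden and differs from start to start. It can be stood upright only with the carriage within 7 mm of its end stop, or home at 0.
- carriage (a joint): travel of the tailstock carriage in m along the bed's +y: 0 near the valve (as it starts), 0.100 at the end stop. It slides with about 3 N; when locked it gives only 2 to 4 mm and then holds hard.
- carriage_top (a point): centre of the top of the aluminium carriage block, 104 (bed's x) x 80 (bed's y) x 42 mm, 96 mm above the bench; axes as the bed's.
- stop_point (a point): middle of the end stop's face that the carriage block meets when fully back, 65 mm above the bench, fixed on the bed.
- valve_c (a point): centre (half-way up) of the brass valve, 36 mm in diameter and 74 mm high, standing loose between two low cheeks on the bed, in front of the carriage's ram.
- adapter_c (a point): bystander: centre of a brass adapter, 30 mm in diameter, 34 mm high, standing loose on the bed behind the end stop.
- coupling_c (a point): bystander: centre of a brass coupling, 36 mm in diameter, 45 mm high, standing on the bench on the robot's side of the bed.
- wrench_grip (a point): bystander: handle of a steel spanner 190 mm long lying on the bench.
- screwdriver_grip (a point): bystander: handle of a screwdriver lying on the bench.
- beaker_c (a point): bystander: centre of a white plastic cup, 84 mm in diameter, 100 mm high, on the bench.
- tested0_c (a point): bystander: centre of a tested brass valve, as the one on the bed, standing in the tray's nearest compartment.
- tested1_c (a point): bystander: centre of a tested brass valve, as the one on the bed, standing in the tray's second compartment.
- tested2_c (a point): bystander: centre of a tested brass valve, as the one on the bed, standing in the tray's farthest compartment.
- tray: bystander: wooden tray 340 x 240 x 55 mm with tested valves, to the right of the fixture; origin at the centre of its underside.
Mind the look-alikes: they are no part of the job. What is shaped like the part that bears valve_c but green or turquoise is not meant.

How it is judged:
By the outcome, as a careful person would: the job done as asked, in the order asked, and still so for the second after the job is handed in, with the robot touching nothing.
It also fails if it takes over 40 s, if anything falls off the work surface, if the arm or the gripper's body presses on something with over 40 N, if the wrist force passes 120 N, or if a joint passes its speed limit or range.

## Robot

A 6-joint arm with a two-finger parallel gripper is mounted at the origin on the work surface. World frame = base frame: x ahead of the robot, y to its left, z up, the work surface at z = 0. Lengths are in m, angles in degrees, forces in N, time in s.
With the tool pointing down it reaches from about 0.3 to 0.775 m from the base axis. Payload 14.6 kg.
Tool frame: the origin (TCP) lies on the centre line of the jaws, within the pads' length; the fingertips stand 14 mm ahead of it and the grasp point (between the pads) lies 5 mm behind it; x points along the fingers, y is the direction in which the jaws open and shut, and the axes are right-handed (so a half turn about x gives the same grasp; the last joint's range is limited). The gripper opens to 94 mm and grips with 3 to 60 N. Pads are 16 mm wide; open, the fingers measure 119 mm over their backs; the gripper's body (75 mm by 177 mm) begins 78 mm behind the grasp point.
Start: joints at [71.012, 17.183, 87.147, -0, 75.671, -3.816], TCP at [0.144, 0.531, 0.219] pointing down, gripper open.
Joint ranges: [-173.82, 173.82], [-45.26, 126.66], [13.44, 144.39], [-59.66, 239.66], [0, 175.72], [-146.38, 146.38]. Speed limits (degrees/s): [127.2, 127.2, 147.25, 180, 180, 180].

## Interface

Orientations are given as [roll, pitch, yaw] about the fixed x, y, z axes, in that order (R = Rz(yaw) Ry(pitch) Rx(roll)).
In Python, from cell import observe, capture, camera_info, job_done gives the robot as it stands. The module is installed in compiled form; this text tells all that it offers.
- The arm moves only by the tool move_arm, never from a script. Its argument "plan" is a list of rows, each a list of 3 entries, a list of its own where there are three numbers: the shift along the world's x, y, z as a fraction of full scale, then the turn, a rotation vector about the world's x, y, z as a fraction of full scale, then the gripper command: -1 is shut, 1 is fully open, values between are in proportion. In form: [[[tx, ty, tz], [ax, ay, az], grip], ...]. A call has 1 to 8 rows; each row is the pose to reach, as a shift and turn from the pose commanded when the call began, turning the shorter way round; what a row does not reach only later rows make up. Full scale, the value 1, is 0.1 m for a shift and pi rad for a turn. A row lasts 1/12 s, in which the tool goes at most 41.7 mm and 7.16 degrees, less where a joint would pass 70% of its speed; a pose out of reach is approached as far as the arm can. A call with a number of a shift or a turn outside -1 to 1 is refused whole. A call with a gripper value outside its range is refused whole. The fingers move at their own pace and stop on an object; the grip force is fixed at half the most. Time passes only in rows, so rows that repeat a pose let the fingers close. It gives the time, the measured TCP pose, the force and the opening at its end, in the units of the state.
- observe(): the state, without advancing time (a new reading comes with each control period).
- capture(name): name is "scene" or "side" or "wrist"; returns the picture (420x560x3 uint8, red, green, blue); there is no depth.
- camera_info(name): a dict with "mtx" (3x3 intrinsics, pixels), "eye" and "attitude" of the camera in the world; the wrist camera has in their place "T_tool_cam" (4x4, takes a point from camera to tool coordinates, whose origin is the TCP and whose axes are the tool frame's). Camera axes: x right, y down, z forward; pixel columns grow to the right and rows downward; lengths in m; the calibration is good to about 2 mm. A picture is of the moment at which its call begins: read the wrist's pose just before it. camera_info takes no time and is no camera call.
- job_done(): hands the job in, once; it reports no verdict.
The state is a dict: "time_s": time; "q": joint angles; "qd": joint speeds; "tau": joint torques, N m; "tcp_pos": TCP position; "eef_rot": TCP orientation; "force": force on the tool from outside, world axes, zero at the start; "moment": the same for the moment, N m; "finger_gap": finger opening in m.
Only numpy, scipy, OpenCV 4.12 (cv2) and the standard library are available. Lean on these libraries where they do the work, as an engineer would, in place of code of your own. Each camera call takes 0.05 s, during which the arm holds its last target.

## Working session

There is one attempt and no reset: what is moved stays moved. The work goes in short steps, Python scripts to look and compute and a tool call to move; the robot and the scene stay as the last step left them, time stands still between calls to the robot, and variables do not carry over. Pictures are saved under pics/ and viewed, and the job is handed in when it is done.

Besides the shell and the picture viewer there is one more tool, called after "Emit:" as name(argument=value, ...), one argument or row to a line, values as JSON. move_arm: Moves the arm, as the interface text tells. Shift numbers are shares of 0.1 m and turn numbers shares of pi rad, none past 1 either way. Its arguments: {"type":"object","properties":{"plan":{"type":"array","items":{"type":"array"}}},"required":["plan"]}

```bash
mkdir -p pics; ls; python3 - <<'E'
from cell import *
import cv2,numpy as np
print(observe())
for n in ["scene","side","wrist"]:
    print(n,camera_info(n))
    cv2.imwrite(f"pics/{n}0.png",cv2.cvtColor(capture(n),cv2.COLOR_RGB2BGR))
E
```

```text
pics
{'time_s': 0.0, 'q': array([ 7.10122008e+01,  1.72186790e+01,  8.71808626e+01,  2.65319062e-04,
        7.56718087e+01, -3.81536863e+00]), 'qd': array([-0.00528561,  0.17256049,  0.09287996,  0.01168595, -0.071802  ,
       -0.06767771]), 'tau': array([ 2.98172645e-04, -5.31803012e+01, -3.52734768e+01,  7.08395010e-02,
        2.43634649e-02, -7.12231008e-05]), 'tcp_pos': array([0.14386145, 0.53058515, 0.21885297]), 'eef_rot': array([ -94.02173126,   89.92864919, -109.19422765]), 'force': array([ 0.26064949, -0.16526882,  0.27834028]), 'moment': array([ 0.03767343, -0.00685   ,  0.00931857]), 'finger_gap': 0.09400315768965986}
scene {'mtx': array([[414.96070478,   0.        , 277.62131352],
       [  0.        , 414.96070478, 209.26361045],
       [  0.        ,   0.        ,   1.        ]]), 'eye': array([0.22138032, 0.69131473, 1.1066434 ]), 'attitude': array([-141.67710108,    0.2195809 , -160.49946828])}
side {'mtx': array([[536.96749017,   0.        , 280.84849276],
       [  0.        , 536.96749017, 208.40827894],
       [  0.        ,   0.        ,   1.        ]]), 'eye': array([ 0.0207441 , -0.87249608,  1.09405146]), 'attitude': array([-133.605277  ,    1.1106439 ,  -29.94847537])}
wrist {'mtx': array([[356.93532669,   0.        , 278.62277407],
       [  0.        , 356.93532669, 202.88817915],
       [  0.        ,   0.        ,   1.        ]]), 'T_tool_cam': array([[ 1.91787525e-05, -2.82209086e-01,  9.59352923e-01,
        -1.65679755e-01],
       [ 9.99999960e-01, -2.66555722e-04, -9.84029923e-05,
         1.56837943e-04],
       [ 2.83491230e-04,  9.59352886e-01,  2.82209069e-01,
        -8.27565704e-02],
       [ 0.00000000e+00,  0.00000000e+00,  0.00000000e+00,
         1.00000000e+00]])}
```

View pics/scene0.png

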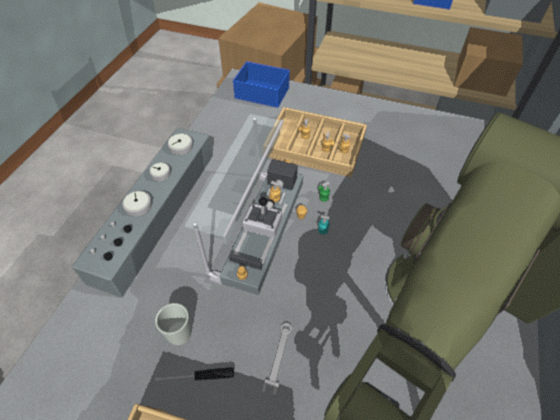

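View pics/side0.png

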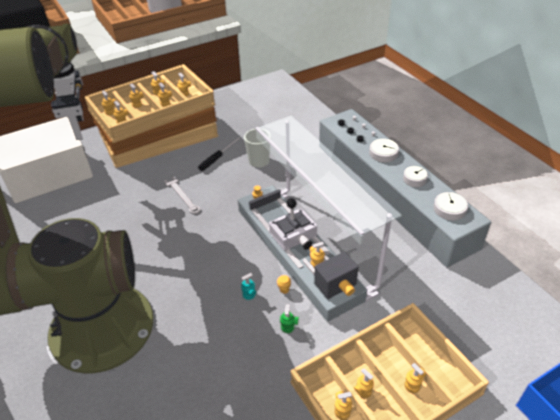

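View pics/wrist0.png

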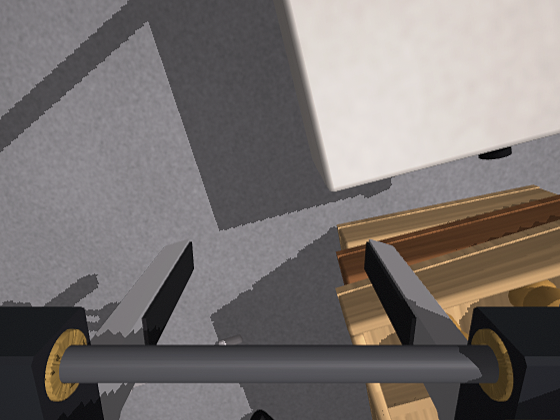

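The scene picture shows the fixture, with the headstock near (283,173) and the carriage near (262,216). The adapter is at (242,271). In the side picture the black ball is near (291,203). I'll enlarge both.

```bash
cat > h.py <<'E'
from cell import *
import cv2,numpy as np
from scipy.spatial.transform import Rotation as R
def cam(n):
    i=camera_info(n)
    return i["mtx"],np.array(i["eye"]),R.from_euler("xyz",i["attitude"],degrees=True).as_matrix()
def proj(n,p):
    K,e,A=cam(n); c=K@(A.T@(np.array(p)-e)); return c[:2]/c[2]
def ray(n,uv):
    K,e,A=cam(n); d=A@np.linalg.solve(K,[uv[0],uv[1],1.]); return e,d/np.linalg.norm(d)
def atz(n,uv,z):
    e,d=ray(n,uv); return e+d*(z-e[2])/d[2]
def tri(uvs):
    M=0;b=0
    for n,uv in uvs.items():
        e,d=ray(n,uv);P=np.eye(3)-np.outer(d,d);M=M+P;b=b+P@e
    return np.linalg.solve(M,b)
def crop(im,x0,y0,w,h,s,out):
    im=cv2.imread(im) if isinstance(im,str) else cv2.cvtColor(im,cv2.COLOR_RGB2BGR)
    c=cv2.resize(im[y0:y0+h,x0:x0+w],None,fx=s,fy=s,interpolation=cv2.INTER_CUBIC)
    for k in range(0,w,20): cv2.putText(c,str(x0+k),(k*s,8),0,.3,(0,0,255),1);cv2.line(c,(k*s,10),(k*s,14),(0,0,255),1)
    for k in range(0,h,20): cv2.putText(c,str(y0+k),(0,k*s+4),0,.3,(0,0,255),1)
    cv2.imwrite(out,c)
E
python3 - <<'E'
from h import *
crop("pics/scene0.png",200,140,130,150,5,"pics/sc1.png") if 0 else crop("pics/scene0.png",195,145,150,148,4,"pics/sc1.png")
crop("pics/side0.png",225,170,160,145,4,"pics/sd1.png")
print(proj("side",[0.144,.531,.219]),proj("scene",[0,0,0]),proj("side",[0,0,0]))
E
```

```text
[ 79.2741463 124.7732603] [427.90278776 287.81091554] [102.36089937 325.74980624]
```

View pics/sc1.png

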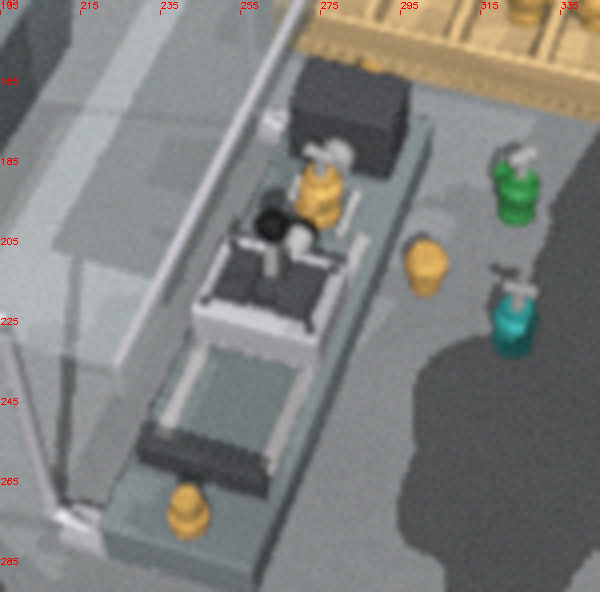

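View pics/sd1.png

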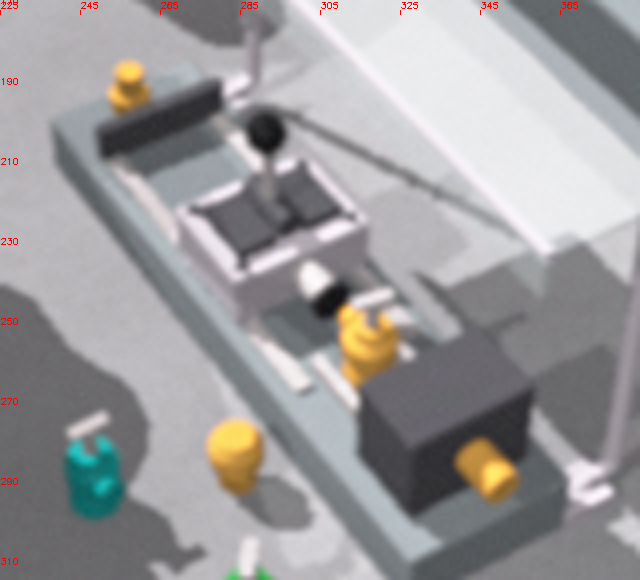

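```bash
python3 - <<'E'
from h import *
from scipy.optimize import least_squares
S=lambda x,y:(195+x/4,145+y/4); D=lambda x,y:(225+x/4,170+y/4)
b=tri({"scene":S(272,223),"side":D(266,133)}); print("ball",b,[np.round(proj(n,b),1) for n in("scene","side")],S(272,223),D(266,133))
obs=[("scene",(.06,.23,.05),S(103,521)),("scene",(-.06,.23,.05),S(254,570)),
("side",(-.06,.23,.05),D(52,124)),("side",(.06,.23,.05),D(190,68)),("side",(-.06,-.23,.05),D(412,552)),("side",(.06,-.23,.05),D(566,490)),("scene",(-.06,-.23,.05),S(432,120))]
def W(p,l): c,s=np.cos(p[2]),np.sin(p[2]); return np.array([p[0]+c*l[0]-s*l[1],p[1]+s*l[0]+c*l[1],l[2]])
f=lambda p:np.concatenate([proj(n,W(p,l))-uv for n,l,uv in obs])
for y0 in(-.5,.5):
  r=least_squares(f,[b[0],b[1],y0]); print(r.x,np.degrees(r.x[2]),np.round(r.fun.reshape(-1,2),1).tolist(),r.cost)
p=r.x
c,s=np.cos(p[2]),np.sin(p[2]);d=b-[p[0],p[1],0];print("ball in bed",c*d[0]+s*d[1],-s*d[0]+c*d[1],b[2])
# carriage top corners scene z .096
for q in [(196,305),(320,337),(350,265),(240,238)]:
  w=atz("scene",S(*q),.096)-[p[0],p[1],0]; print(c*w[0]+s*w[1],-s*w[0]+c*w[1])
for q in [(182,207),(243,280),(368,228),(302,163)]:
  w=atz("side",D(*q),.096)-[p[0],p[1],0]; print("sd",c*w[0]+s*w[1],-s*w[0]+c*w[1])
E
```

```text
ball [ 0.52227464 -0.0206128   0.17043413] [array([263.1, 200.8]), array([291.6, 203.2])] (263.0, 200.75) (291.5, 203.25)
[ 0.52448444 -0.04163566  0.01807789] 1.035786665947532 [[-0.9, 0.0], [0.4, -0.4], [-1.6, -1.9], [-0.1, -2.5], [-0.6, 3.8], [1.8, -2.4], [1.3, -1.0]] 19.756192511149585
[ 0.52448444 -0.04163566  0.01807792] 1.0357886735412287 [[-0.9, 0.0], [0.4, -0.4], [-1.6, -1.9], [-0.1, -2.5], [-0.6, 3.8], [1.8, -2.4], [1.3, -1.0]] 19.756192511174717
ball in bed -0.0018294056230572671 0.021059372442413894 0.17043412526779167
0.049107666985408326 0.05788265862408581
-0.049815586151315164 0.05656884343222125
-0.0499337318351569 -0.015467295769192613
0.0402063256630767 -0.013958862099134065
sd -0.04493325375433299 0.057744558923291535
sd -0.04503394485013023 -0.01943707580355053
sd 0.04774583412358109 -0.023108588664775935
sd 0.044208800603361395 0.05101038686468199
```

Two balls could be confused here. The lever ball is at scene (263,200.5) and side (291.5,203), on a stem that rises from the carriage top. The other candidate is the black ram tip with its pale rod in front of the carriage, at about scene (268,204) and side (307,245). I chose the first: it triangulates to z = 0.170, which is right for an upright ball. The valve is the brass one next to the headstock. The green and turquoise ones on the bench are look-alikes. Next I'll plan the approach.

```bash
cat >> h.py <<'E'
YAW=np.radians(1.04)
def Rt(yaw=YAW,lean=40):
    a=np.radians(lean); x=np.array([np.sin(a),0,-np.cos(a)]);y=np.array([0,1.,0]);M=np.c_[x,y,np.cross(x,y)]
    return R.from_euler("z",yaw)*R.from_matrix(M)
def toolT():
    o=observe(); return np.array(o["tcp_pos"]),R.from_euler("xyz",o["eef_rot"],degrees=True),o
def rel(p,Rg):
    c,r,o=toolT(); return (np.array(p)-c)/.1,(Rg*r.inv()).as_rotvec()/np.pi
E
python3 - <<'E'
from h import *
c,r,o=toolT(); print(r.as_matrix().round(3))
g=Rt(); ax=g.as_matrix()[:,0]; ball=np.array([.522,-.0206,.170])
print(g.as_matrix().round(3), ball-.10*ax)
s,t=rel(ball-.10*ax,g);print(s,t,np.linalg.norm(t)*180)
E
```

```text
[[-0.     0.262  0.965]
 [-0.001  0.965 -0.262]
 [-1.    -0.001 -0.   ]]
[[ 0.643 -0.018  0.766]
 [ 0.012  1.     0.014]
 [-0.766  0.     0.643]] [ 0.45773183 -0.02176669  0.24660444]
[ 3.13835346 -5.52428366  0.27562943] [-0.02717098 -0.22129047  0.08646871] 43.04393294828115
```

Emit:
move_arm(
  plan=[
    [[0.6,-1,0.8],[0,0,0],1],
    [[0.6,-1,0.8],[0,0,0],1],
    [[0.6,-1,0.8],[0,0,0],1],
    [[0.6,-1,0.8],[0,0,0],1],
  ],
)

```text
time_s: 0.48
tcp_pos: [0.2054, 0.4288, 0.3024]
eef_rot: [67.3, 89.8, 52.0]
force: [-0.3, 0.7, 1.6]
finger_gap: 0.094
```

Emit:
move_arm(
  plan=[
    [[0.6,-1,0],[0,0,0],1],
    [[0.6,-1,0],[0,0,0],1],
    [[0.6,-1,0],[0,0,0],1],
    [[0.6,-1,0],[0,0,0],1],
  ],
)

```text
time_s: 0.82
tcp_pos: [0.2658, 0.3276, 0.2994]
eef_rot: [-17.7, 90.0, -33.0]
force: [0.1, 0.6, -0.6]
finger_gap: 0.0938
```

Emit:
move_arm(
  plan=[
    [[0.5,-1,0],[-0.013,-0.11,0.043],1],
    [[0.5,-1,0],[-0.013,-0.11,0.043],1],
    [[0.5,-1,0],[-0.013,-0.11,0.043],1],
    [[0.5,-1,0],[-0.013,-0.11,0.043],1],
  ],
)

```text
time_s: 1.15
tcp_pos: [0.3138, 0.2282, 0.2989]
eef_rot: [4.3, 69.7, -2.9]
force: [-1.7, -0.5, -1.0]
finger_gap: 0.0941
```

Emit:
move_arm(
  plan=[
    [[0.5,-1,0],[-0.013,-0.11,0.043],1],
    [[0.5,-1,0],[-0.013,-0.11,0.043],1],
    [[0.5,-1,0],[-0.013,-0.11,0.043],1],
    [[0.5,-1,0],[-0.013,-0.11,0.043],1],
  ],
)

```text
time_s: 1.48
tcp_pos: [0.3638, 0.1281, 0.2979]
eef_rot: [0.2, 50.0, 1.2]
force: [0.0, 0.2, -0.0]
finger_gap: 0.094
```

Emit:
move_arm(
  plan=[
    [[0.4,-1,0],[0,0,0],1],
    [[0.4,-1,0],[0,0,0],1],
    [[0.4,-1,0],[0,0,0],1],
    [[0.4,-1,0],[0,0,0],1],
  ],
)

```text
time_s: 1.82
tcp_pos: [0.4049, 0.0298, 0.2998]
eef_rot: [0.6, 50.3, 1.5]
force: [1.1, -1.2, -0.1]
finger_gap: 0.094
```

Emit:
move_arm(
  plan=[
    [[0,-0.48,0],[0,0,0],1],
    [[0,-0.48,0],[0,0,0],1],
    [[0,-0.48,0],[0,0,0],1],
  ],
)

```text
time_s: 2.07
tcp_pos: [0.4045, -0.0187, 0.2996]
eef_rot: [0.6, 50.3, 1.4]
force: [0.2, -0.4, 0.8]
finger_gap: 0.0942
```

```bash
python3 - <<'E'
from h import *
o=observe();print(o["q"],o["tcp_pos"],o["eef_rot"])
w=capture("wrist");cv2.imwrite("pics/w1.png",cv2.cvtColor(w,cv2.COLOR_RGB2BGR))
np.savez("pics/w1.npz",p=o["tcp_pos"],r=o["eef_rot"])
E
```

```text
[ -14.07418573  -28.04970779  125.4802847    13.95759348   44.79926828
 -111.38628079] [ 0.40445028 -0.01869747  0.29957503] [ 0.62266437 50.33992505  1.36975974]
```

View pics/w1.png

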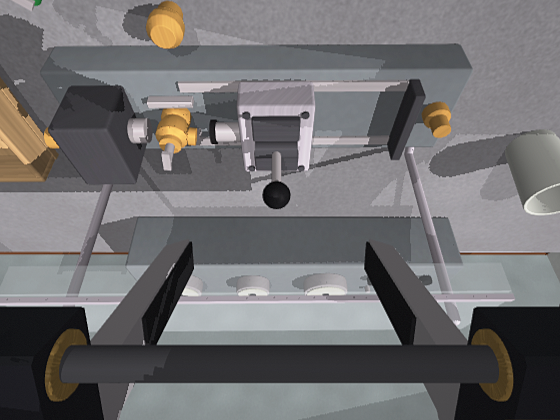

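The wrist view shows the ball at about (276,195) with its stem up to (277,152), and the carriage top at x 240–314. The valve is at (173,130) and the end stop at (406,120). The guard front bar runs along y≈297. I'll enlarge it and measure.

```bash
python3 - <<'E'
from h import *
crop("pics/w1.png",225,70,110,145,4,"pics/w1c.png")
crop("pics/w1.png",30,30,195,145,4,"pics/w1d.png")
crop("pics/w1.png",370,30,120,145,4,"pics/w1e.png")
E
```

```text
(no output)
```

View pics/w1c.png

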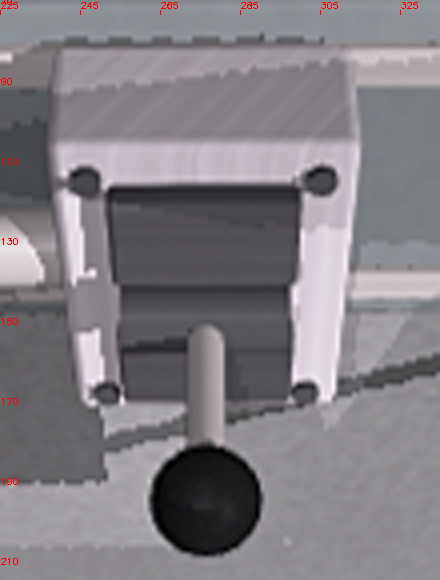

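View pics/w1d.png

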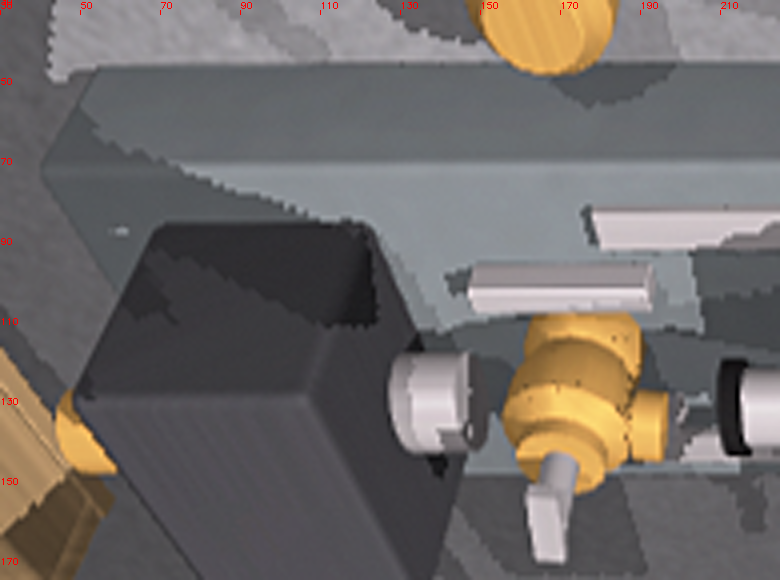

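View pics/w1e.png

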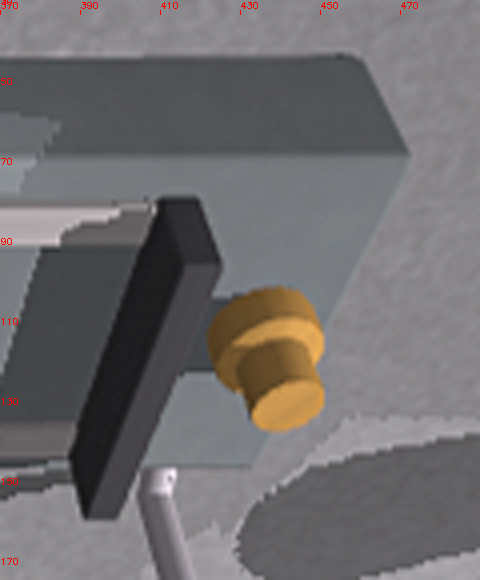

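```bash
cat >> h.py <<'E'
def wcam(pos,rot):
    i=camera_info("wrist");T=np.array(i["T_tool_cam"]);G=np.eye(4);G[:3,:3]=R.from_euler("xyz",rot,degrees=True).as_matrix();G[:3,3]=pos
    C=G@T; return i["mtx"],C[:3,3],C[:3,:3]
_cam=cam
WP=None
def cam(n):
    return wcam(*WP[n]) if WP and n in WP else _cam(n)
def W(p,l): c,s=np.cos(p[2]),np.sin(p[2]); return np.array([p[0]+c*l[0]-s*l[1],p[1]+s*l[0]+c*l[1],l[2]])
def inbed(p,w):
    c,s=np.cos(p[2]),np.sin(p[2]);d=w-np.array([p[0],p[1],0]);return np.array([c*d[0]+s*d[1],-s*d[0]+c*d[1],w[2]])
E
python3 - <<'E'
import h; from h import *
from scipy.optimize import least_squares
z=np.load("pics/w1.npz");h.WP={"w1":(z["p"],z["r"])}
obs=[("w1",(-.06,-.23,.05),(40.5,71.5)),("w1",(-.06,.23,.05),(472.2,68.5)),("w1",(.06,.23,.05),(432.5,146.5))]
f=lambda p:np.concatenate([proj(n,W(p,l))-uv for n,l,uv in obs])
r=least_squares(f,[.52,-.04,.02]);p=r.x;print(p,np.degrees(p[2]),r.fun.round(1))
for q in[(238.7,105),(313.7,105),(245.5,171),(308.2,170.5)]: print(inbed(p,atz("w1",q,.096)).round(4))
uv={"w1":(276.5,195)}
print("z170",atz("w1",uv["w1"],.170))
uv.update(scene=(263,200.75),side=(291.5,203.25))
b=tri(uv);print(b,inbed(p,b),[proj(n,b).round(1) for n in uv])
b=tri({k:uv[k] for k in("w1","scene")});print(b);b=tri({k:uv[k] for k in("w1","side")});print(b)
E
```

```text
[ 0.52987251 -0.03860535  0.02027036] 1.1614059386364814 [-3.3  1.8  2.2  1.1  1.3  1.4]
[-0.0548 -0.0159  0.096 ]
[-0.054   0.0585  0.096 ]
[ 0.0487 -0.0177  0.096 ]
[0.0487 0.0596 0.096 ]
z170 [ 0.52514395 -0.01788581  0.17      ]
[ 0.52240936 -0.01940794  0.17104069] [-0.00707251  0.01934474  0.17104069] [array([275. , 194.3]), array([262.9, 201. ]), array([291.4, 202.7])]
[ 0.52154944 -0.01825702  0.17301813]
[ 0.52336086 -0.01856041  0.16979674]
```

Emit:
move_arm(
  plan=[
    [[0.3,0,-0.32],[0,0,0],1],
    [[0.6,0,-0.65],[0,0,0],1],
    [[0.6,0,-0.65],[0,0,0],1],
    [[0.6,0,-0.65],[0,0,0],1],
    [[0.6,0,-0.65],[0,0,0],1],
  ],
)

```text
time_s: 2.53
tcp_pos: [0.464, -0.0158, 0.2348]
eef_rot: [0.5, 50.3, 1.5]
force: [-1.3, -0.9, 0.3]
finger_gap: 0.0941
```

```bash
python3 - <<'E'
from h import *
o=observe();print(o["q"],o["tcp_pos"],o["eef_rot"],o["force"])
w=capture("wrist");cv2.imwrite("pics/w2.png",cv2.cvtColor(w,cv2.COLOR_RGB2BGR))
np.savez("pics/w2.npz",p=o["tcp_pos"],r=o["eef_rot"])
E
```

```text
[ -10.82797278  -14.14670046  125.38870474   15.53720992   30.65751889
 -112.53702206] [ 0.46398229 -0.01579272  0.23478472] [ 0.47810216 50.31459657  1.5225526 ] [-1.30284415 -0.93522054  0.34383998]
```

View pics/w2.png

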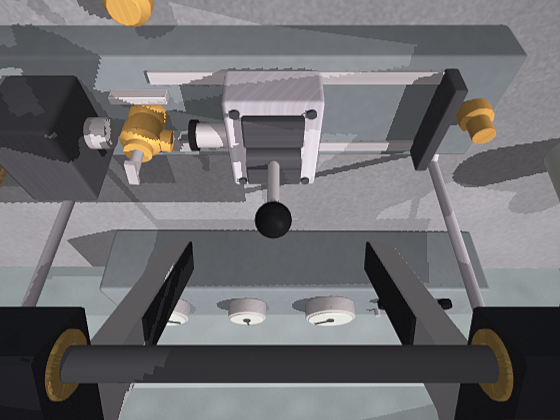

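```bash
python3 - <<'E'
import h; from h import *
h.WP={k:(np.load(f"pics/{k}.npz")["p"],np.load(f"pics/{k}.npz")["r"]) for k in("w1","w2")}
print(atz("w2",(272.5,219.5),.170), observe()["tcp_pos"])
print(tri({"w1":(276.5,195),"w2":(272.5,219.5)}))
b=tri({"w1":(276.5,195),"w2":(272.5,219.5),"scene":(263,200.75),"side":(291.5,203.25)});print(b)
print("pivot px",[proj("w2",[x,-.018,.105]).round(1) for x in(.522,.527)])
# near carriage edge / far edge in w2
for q in[(226,107),(323,107),(235,183),(315,183)]: print(atz("w2",q,.096).round(4))
E
```

```text
[ 0.52501672 -0.01866361  0.17      ] [ 0.46398027 -0.01613739  0.23576972]
[ 0.5248794  -0.0182766   0.17013525]
[ 0.5224271  -0.01918055  0.17120245]
pivot px [array([273.6, 152.1]), array([273.6, 156. ])]
[ 0.4814 -0.0548  0.096 ]
[0.4803 0.0195 0.096 ]
[ 0.5778 -0.0558  0.096 ]
[0.5768 0.0235 0.096 ]
```

Emit:
move_arm(
  plan=[
    [[0.2,-0.01,-0.22],[0,0,0],1],
    [[0.4,-0.02,-0.44],[0,0,0],1],
    [[0.64,-0.02,-0.69],[0,0,0],1],
    [[0.64,-0.02,-0.69],[0,0,0],1],
    [[0.64,-0.02,-0.69],[0,0,0],1],
  ],
)

```text
time_s: 3.0
tcp_pos: [0.5279, -0.0187, 0.1656]
eef_rot: [0.4, 50.3, 1.4]
force: [-0.5, 0.9, 0.3]
finger_gap: 0.0937
```

```bash
python3 - <<'E'
from h import *
o=observe();print(o["q"],o["tcp_pos"],o["eef_rot"],o["force"])
w=capture("wrist");cv2.imwrite("pics/w3.png",cv2.cvtColor(w,cv2.COLOR_RGB2BGR))
np.savez("pics/w3.npz",p=o["tcp_pos"],r=o["eef_rot"])
E
```

```text
[  -9.33176697    1.78098465  121.88829949   22.16341123   18.42052842
 -119.00492231] [ 0.52790776 -0.01865502  0.16557093] [ 0.44432022 50.31291599  1.4267698 ] [-0.50383422  0.86868807  0.26913194]
```

View pics/w3.png

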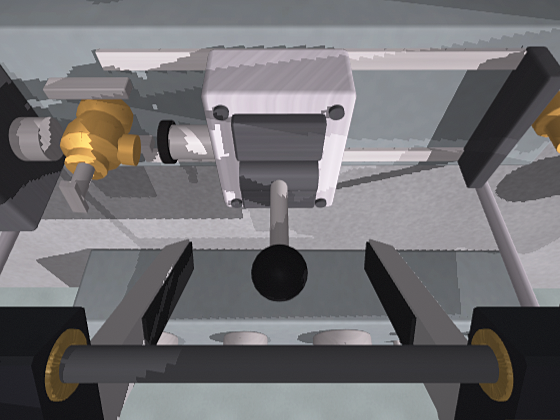

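The ball sits centred between the open pads at (279,272), so I'll close the gripper.

Emit:
move_arm(
  plan=[
    [[0,0,0],[0,0,0],-1],
    [[0,0,0],[0,0,0],-1],
    [[0,0,0],[0,0,0],-1],
    [[0,0,0],[0,0,0],-1],
    [[0,0,0],[0,0,0],-1],
    [[0,0,0],[0,0,0],-1],
    [[0,0,0],[0,0,0],-1],
    [[0,0,0],[0,0,0],-1],
  ],
)

```text
time_s: 3.72
tcp_pos: [0.5279, -0.0192, 0.1655]
eef_rot: [0.4, 50.3, 1.3]
force: [-1.1, -0.2, -0.5]
finger_gap: 0.0444
```

```bash
python3 - <<'E'
from h import *
o=observe();print(o["q"],o["tcp_pos"],o["eef_rot"],o["force"],o["finger_gap"])
w=capture("wrist");cv2.imwrite("pics/w4.png",cv2.cvtColor(w,cv2.COLOR_RGB2BGR))
E
```

```text
[  -9.37578838    1.78632598  121.92771496   22.20914487   18.30796722
 -119.09082841] [ 0.52792911 -0.0191891   0.16547153] [ 0.36334038 50.25179065  1.32580233] [-1.06610558 -0.18037842 -0.46336046] 0.044428049220117824
```

View pics/w4.png

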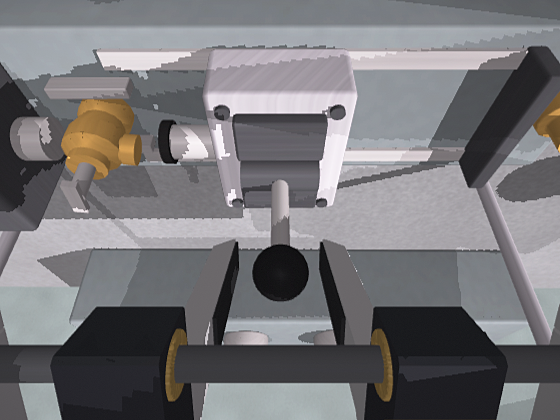

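Still closing (the gap is 44 mm), and the ball stays centred.

Emit:
move_arm(
  plan=[
    [[0,0,0],[0,0,0],-1],
    [[0,0,0],[0,0,0],-1],
    [[0,0,0],[0,0,0],-1],
    [[0,0,0],[0,0,0],-1],
    [[0,0,0],[0,0,0],-1],
    [[0,0,0],[0,0,0],-1],
  ],
)

```text
time_s: 4.27
tcp_pos: [0.5279, -0.0187, 0.1654]
eef_rot: [0.4, 50.3, 1.4]
force: [1.1, 5.9, 0.6]
finger_gap: 0.0265
```

Emit:
move_arm(
  plan=[
    [[-0.05,0,-0.003],[0,0,0],-1],
    [[-0.1,0,-0.01],[0,0,0],-1],
    [[-0.15,0,-0.02],[0,0,0],-1],
    [[-0.19,0,-0.03],[0,0,0],-1],
    [[-0.19,0,-0.03],[0,0,0],-1],
    [[-0.19,0,-0.03],[0,0,0],-1],
  ],
)

```text
time_s: 4.77
tcp_pos: [0.5087, -0.0189, 0.1621]
eef_rot: [0.4, 50.3, 1.4]
force: [-0.1, 4.5, -2.4]
finger_gap: 0.0265
```

Emit:
move_arm(
  plan=[
    [[0,0.02,0],[0,0,0],-1],
    [[0,0.04,0],[0,0,0],-1],
    [[0,0.05,0],[0,0,0],-1],
    [[0,0.05,0],[0,0,0],-1],
  ],
)

```text
time_s: 5.1
tcp_pos: [0.5091, -0.0149, 0.1623]
eef_rot: [0.3, 50.2, 1.2]
force: [-1.6, -10.4, -3.8]
finger_gap: 0.0269
```

Emit:
move_arm(
  plan=[
    [[0,0.01,0],[0,0,0],-1],
    [[0,0.02,0],[0,0,0],-1],
    [[0,0.02,0],[0,0,0],-1],
  ],
)

```text
time_s: 5.35
tcp_pos: [0.5092, -0.0137, 0.1625]
eef_rot: [0.2, 50.2, 1.0]
force: [-2.8, -21.6, -3.1]
finger_gap: 0.0266
```

Leaning toward the robot, the carriage gave about 4 mm and then held hard (22 N), so that side is locked. I'll push it home and swing to the other side.

Emit:
move_arm(
  plan=[
    [[0,-0.03,0],[0,0,0],-1],
    [[0,-0.07,0],[0,0,0],-1],
    [[0,-0.07,0],[0,0,0],-1],
  ],
)

```text
time_s: 5.6
tcp_pos: [0.5091, -0.019, 0.1625]
eef_rot: [0.4, 50.3, 1.4]
force: [1.3, 4.9, -1.2]
finger_gap: 0.0267
```

Emit:
move_arm(
  plan=[
    [[0.05,0,0.015],[0,0,0],-1],
    [[0.1,0,0.023],[0,0,0],-1],
    [[0.15,0,0.028],[0,0,0],-1],
    [[0.19,0,0.03],[0,0,0],-1],
    [[0.19,0,0.03],[0,0,0],-1],
  ],
)

```text
time_s: 6.02
tcp_pos: [0.5287, -0.0187, 0.1659]
eef_rot: [0.4, 50.2, 1.4]
force: [0.5, 4.8, 1.6]
finger_gap: 0.0265
```

Emit:
move_arm(
  plan=[
    [[0.05,0,0],[0,0,0],-1],
    [[0.1,0,-0.005],[0,0,0],-1],
    [[0.15,0,-0.015],[0,0,0],-1],
    [[0.2,0,-0.028],[0,0,0],-1],
    [[0.2,0,-0.028],[0,0,0],-1],
    [[0.2,0,-0.028],[0,0,0],-1],
  ],
)

```text
time_s: 6.52
tcp_pos: [0.5487, -0.0184, 0.1633]
eef_rot: [0.4, 50.2, 1.4]
force: [0.2, 8.2, 2.5]
finger_gap: 0.0266
```

Emit:
move_arm(
  plan=[
    [[0,0.02,0],[0,0,0],-1],
    [[0,0.04,0],[0,0,0],-1],
    [[0,0.06,0],[0,0,0],-1],
    [[0,0.06,0],[0,0,0],-1],
  ],
)

```text
time_s: 6.85
tcp_pos: [0.5484, -0.013, 0.1633]
eef_rot: [0.3, 50.2, 1.3]
force: [1.8, -0.4, 4.1]
finger_gap: 0.0267
```

Emit:
move_arm(
  plan=[
    [[-0.001,0.05,0],[0,0,0],-1],
    [[-0.002,0.1,0],[0,0,0],-1],
    [[-0.003,0.15,0],[0,0,0],-1],
    [[-0.004,0.2,0],[0,0,0],-1],
    [[-0.004,0.2,0],[0,0,0],-1],
  ],
)

```text
time_s: 7.27
tcp_pos: [0.5479, 0.0074, 0.1633]
eef_rot: [0.4, 50.2, 1.4]
force: [2.1, 2.9, 5.0]
finger_gap: 0.0263
```

Emit:
move_arm(
  plan=[
    [[-0.002,0.1,0],[0,0,0],-1],
    [[-0.004,0.2,0],[0,0,0],-1],
    [[-0.006,0.3,0],[0,0,0],-1],
    [[-0.008,0.4,0],[0,0,0],-1],
    [[-0.01,0.5,0],[0,0,0],-1],
    [[-0.012,0.6,0],[0,0,0],-1],
    [[-0.012,0.6,0],[0,0,0],-1],
  ],
)

```text
time_s: 7.85
tcp_pos: [0.5468, 0.0679, 0.1633]
eef_rot: [0.4, 50.2, 1.4]
force: [1.8, 2.8, 5.8]
finger_gap: 0.0265
```

```bash
python3 - <<'E'
from h import *
o=observe();print(o["q"],o["tcp_pos"],o["eef_rot"],o["force"],o["finger_gap"])
w=capture("wrist");cv2.imwrite("pics/w5.png",cv2.cvtColor(w,cv2.COLOR_RGB2BGR))
E
```

```text
[  4.06278362   5.03595566 118.84273     -6.02645759  16.39845096
 -81.79125154] [0.54675619 0.06790149 0.16329678] [ 0.38895015 50.16114709  1.41096868] [1.78120559 2.75216117 5.77850489] 0.02646885433478336
```

View pics/w5.png

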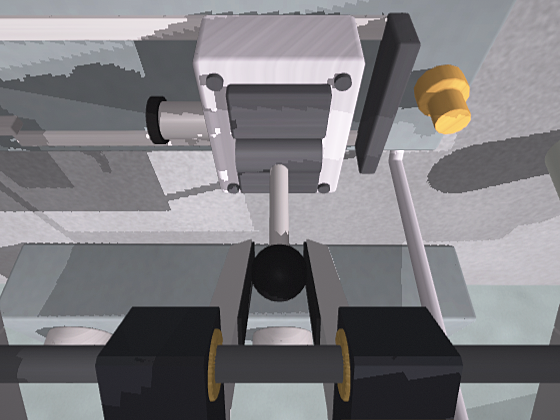

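The carriage came along and is nearly at the stop. The right end of the block is at x≈360, next to the stop's face, and the adapter at (443,100) hasn't moved.

Emit:
move_arm(
  plan=[
    [[-0.001,0.06,0],[0,0,0],-1],
    [[-0.002,0.12,0],[0,0,0],-1],
    [[-0.003,0.14,0],[0,0,0],-1],
    [[-0.003,0.15,0],[0,0,0],-1],
    [[-0.003,0.15,0],[0,0,0],-1],
  ],
)

```text
time_s: 8.32
tcp_pos: [0.5465, 0.0816, 0.1633]
eef_rot: [0.4, 50.2, 1.4]
force: [0.4, 0.1, 6.9]
finger_gap: 0.0266
```

Emit:
move_arm(
  plan=[
    [[0,0.01,0],[0,0,0],-1],
    [[0,0.02,0],[0,0,0],-1],
    [[0,0.02,0],[0,0,0],-1],
    [[0,0.02,0],[0,0,0],-1],
  ],
)

```text
time_s: 8.65
tcp_pos: [0.5465, 0.0824, 0.1633]
eef_rot: [0.3, 50.2, 1.2]
force: [0.2, -12.5, 7.4]
finger_gap: 0.0265
```

Emit:
move_arm(
  plan=[
    [[0.01,0,-0.003],[0,0,0],-1],
    [[0.02,0,-0.007],[0,0,0],-1],
    [[0.02,0,-0.007],[0,0,0],-1],
  ],
)

```text
time_s: 8.9
tcp_pos: [0.5487, 0.0824, 0.1627]
eef_rot: [0.3, 50.2, 1.2]
force: [1.7, -12.8, 7.9]
finger_gap: 0.0264
```

Emit:
move_arm(
  plan=[
    [[0.01,0,-0.003],[0,0,0],-1],
    [[0.02,0,-0.007],[0,0,0],-1],
    [[0.02,0,-0.007],[0,0,0],-1],
  ],
)

```text
time_s: 9.15
tcp_pos: [0.5505, 0.0825, 0.1618]
eef_rot: [0.3, 50.2, 1.2]
force: [3.1, -12.0, 5.7]
finger_gap: 0.0267
```

Emit:
move_arm(
  plan=[
    [[0.01,0,-0.003],[0,0,0],-1],
    [[0.02,0,-0.007],[0,0,0],-1],
    [[0.02,0,-0.007],[0,0,0],-1],
  ],
)

```text
time_s: 9.4
tcp_pos: [0.5523, 0.0825, 0.1608]
eef_rot: [0.3, 50.2, 1.2]
force: [3.0, -10.3, 4.6]
finger_gap: 0.0262
```

```bash
python3 - <<'E'
from h import *
o=observe();print(o["tcp_pos"],o["eef_rot"],o["force"],o["finger_gap"])
w=capture("wrist");cv2.imwrite("pics/w6.png",cv2.cvtColor(w,cv2.COLOR_RGB2BGR))
np.savez("pics/w6.npz",p=o["tcp_pos"],r=o["eef_rot"])
crop(capture("side"),225,140,160,145,4,"pics/sd6.png")
E
```

```text
[0.55233776 0.08253505 0.16084865] [ 0.30548152 50.24469785  1.21739968] [  3.02068326 -10.32846485   4.57392083] 0.026205182490982387
```

View pics/w6.png

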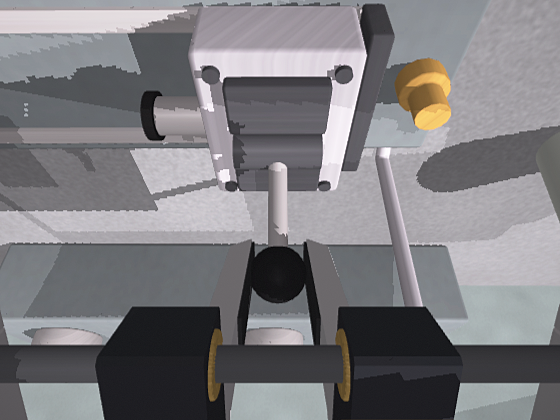

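View pics/sd6.png

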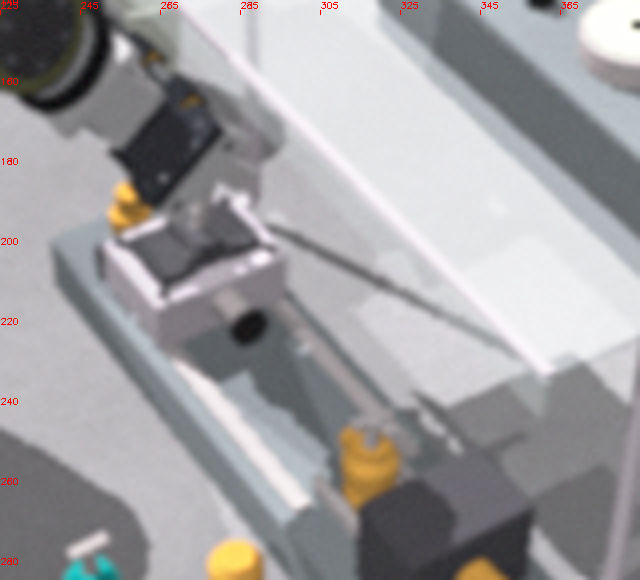

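Emit:
move_arm(
  plan=[
    [[0.01,0,-0.004],[0,0,0],-1],
    [[0.02,0,-0.008],[0,0,0],-1],
    [[0.02,0,-0.008],[0,0,0],-1],
  ],
)

```text
time_s: 9.75
tcp_pos: [0.5542, 0.0825, 0.1599]
eef_rot: [0.3, 50.3, 1.2]
force: [2.2, -10.1, 4.9]
finger_gap: 0.0266
```

```bash
python3 - <<'E'
import h; from h import *
o=observe();w=capture("wrist");cv2.imwrite("pics/w7.png",cv2.cvtColor(w,cv2.COLOR_RGB2BGR))
np.savez("pics/w7.npz",p=o["tcp_pos"],r=o["eef_rot"])
a=cv2.imread("pics/w4.png")[180:310,200:360];b=cv2.imread("pics/w6.png")[180:310,200:360];c=cv2.imread("pics/w7.png")[180:310,200:360]
cv2.imwrite("pics/cmp.png",cv2.resize(np.vstack([np.hstack([a,b]),np.hstack([cv2.imread("pics/w5.png")[180:310,200:360],c])]),None,fx=2,fy=2))
crop("pics/w7.png",180,0,200,145,4,"pics/w7c.png")
E
```

```text
(no output)
```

View pics/cmp.png

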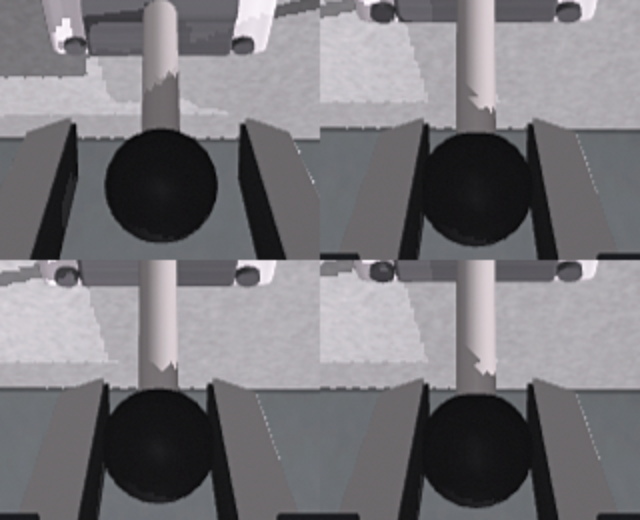

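View pics/w7.png

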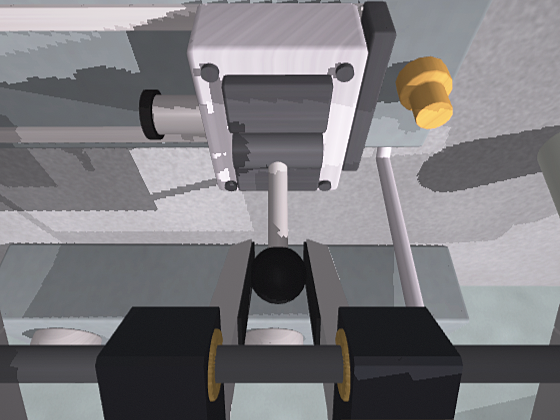

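Emit:
move_arm(
  plan=[
    [[-0.04,0,0.013],[0,0,0],-1],
    [[-0.08,0,0.023],[0,0,0],-1],
    [[-0.12,0,0.031],[0,0,0],-1],
    [[-0.16,0,0.038],[0,0,0],-1],
    [[-0.2,0,0.042],[0,0,0],-1],
    [[-0.24,0,0.044],[0,0,0],-1],
    [[-0.24,0,0.044],[0,0,0],-1],
    [[-0.24,0,0.044],[0,0,0],-1],
  ],
)

```text
time_s: 10.47
tcp_pos: [0.5293, 0.0822, 0.1633]
eef_rot: [0.3, 50.4, 1.2]
force: [-0.2, -13.6, 1.2]
finger_gap: 0.0263
```

```bash
python3 - <<'E'
import h; from h import *
o=observe();w=capture("wrist");cv2.imwrite("pics/w8.png",cv2.cvtColor(w,cv2.COLOR_RGB2BGR));print(o["tcp_pos"],o["eef_rot"],o["force"],o["q"])
np.savez("pics/w8.npz",p=o["tcp_pos"],r=o["eef_rot"])
E
```

```text
[0.52931647 0.08222602 0.16329764] [ 0.26354557 50.4152701   1.15495577] [ -0.22895894 -13.55334687   1.22064234] [  6.56319141   3.23095218 120.68636987 -11.87714033  16.96641898
 -74.18942368]
```

View pics/w8.png

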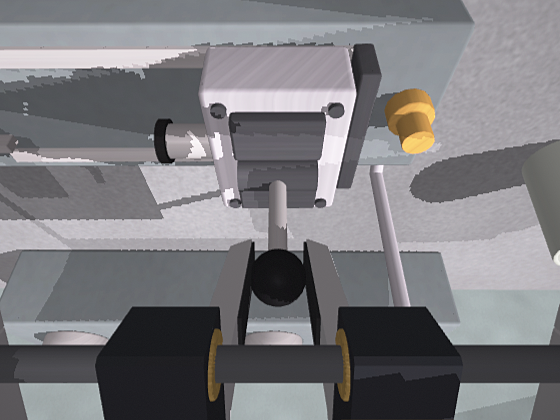

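Emit:
move_arm(
  plan=[
    [[0,-0.01,0],[0,0,0],-1],
    [[0,-0.01,0],[0,0,0],-0.2],
    [[0,-0.01,0],[0,0,0],-0.2],
    [[0,-0.01,0],[0,0,0],0.2],
    [[0,-0.01,0],[0,0,0],0.2],
    [[0,-0.01,0],[0,0,0],0.2],
    [[0,-0.01,0],[0,0,0],0.2],
    [[0,-0.01,0],[0,0,0],0.2],
  ],
)

```text
time_s: 11.18
tcp_pos: [0.53, 0.0829, 0.1641]
eef_rot: [0.4, 50.3, 1.3]
force: [0.4, 0.1, 0.3]
finger_gap: 0.0559
```

Emit:
move_arm(
  plan=[
    [[-0.2,0,0.24],[0,0,0],0.2],
    [[-0.4,-0.01,0.48],[0,0,0],0.2],
    [[-0.65,-0.01,0.77],[0,0,0],0.2],
    [[-0.65,-0.01,0.77],[0,0,0],0.2],
    [[-0.65,-0.01,0.77],[0,0,0],0.2],
  ],
)

```text
time_s: 11.6
tcp_pos: [0.465, 0.082, 0.2433]
eef_rot: [0.4, 50.0, 1.4]
force: [0.9, 0.4, -0.1]
finger_gap: 0.056
```

```bash
python3 - <<'E'
import h; from h import *
o=observe();w=capture("wrist");cv2.imwrite("pics/w9.png",cv2.cvtColor(w,cv2.COLOR_RGB2BGR));print(o["tcp_pos"],o["eef_rot"],o["force"])
np.savez("pics/w9.npz",p=o["tcp_pos"],r=o["eef_rot"])
crop(capture("side"),225,140,160,145,4,"pics/sd9.png")
crop(capture("scene"),195,145,150,148,4,"pics/sc9.png")
crop("pics/w9.png",170,30,170,145,4,"pics/w9c.png")
E
```

```text
[0.46503737 0.08202192 0.24329961] [ 0.41288875 49.98150424  1.38927725] [ 0.85503816  0.36221765 -0.10702414]
```

View pics/w9.png

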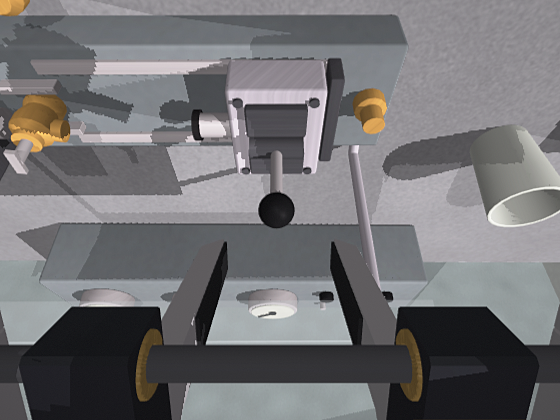

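View pics/sd9.png

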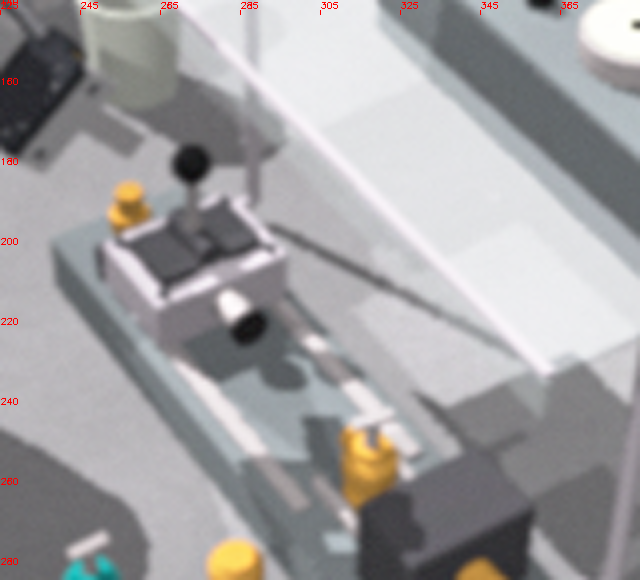

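View pics/sc9.png

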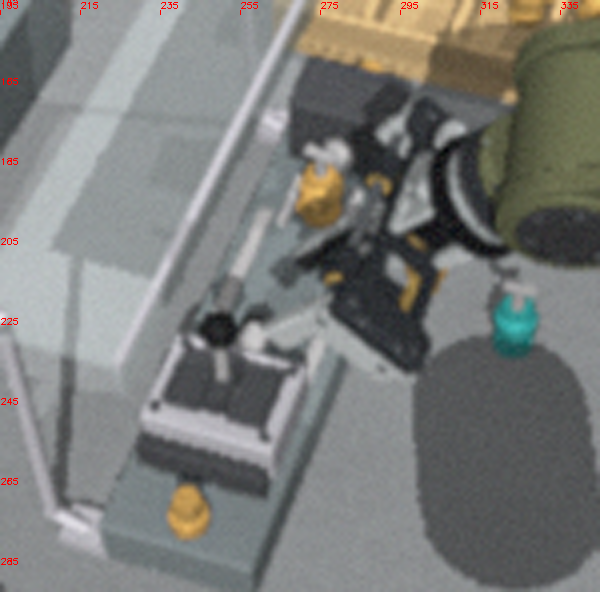

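View pics/w9c.png

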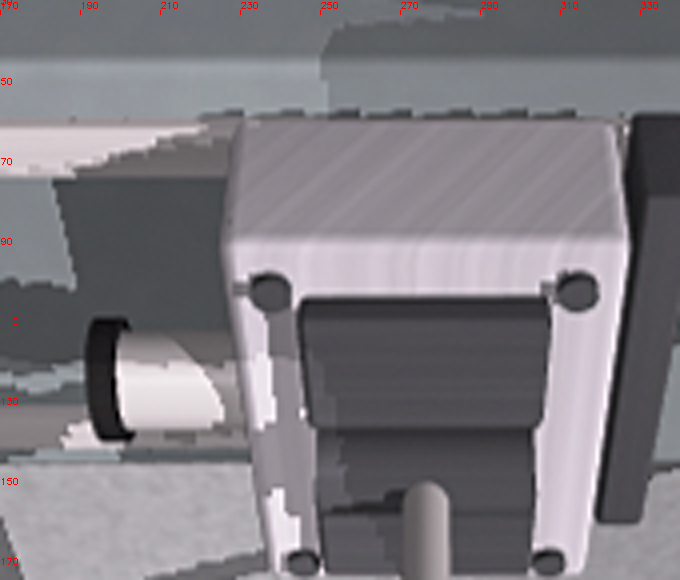

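```bash
python3 - <<'E'
from h import *
crop("pics/w2.png",170,60,170,145,4,"pics/w2c.png")
crop("pics/w9.png",210,50,140,180,3,"pics/w9b.png")
E
```

```text
(no output)
```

View pics/w9b.png

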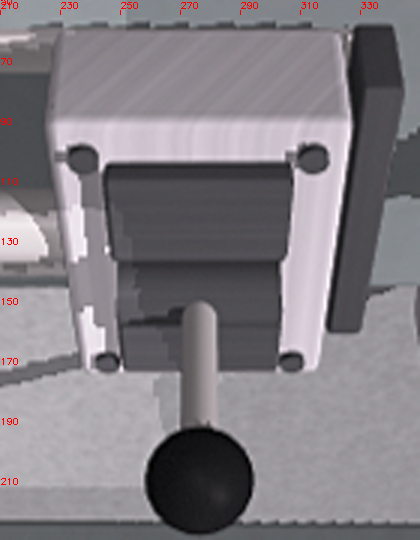

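View pics/w2c.png

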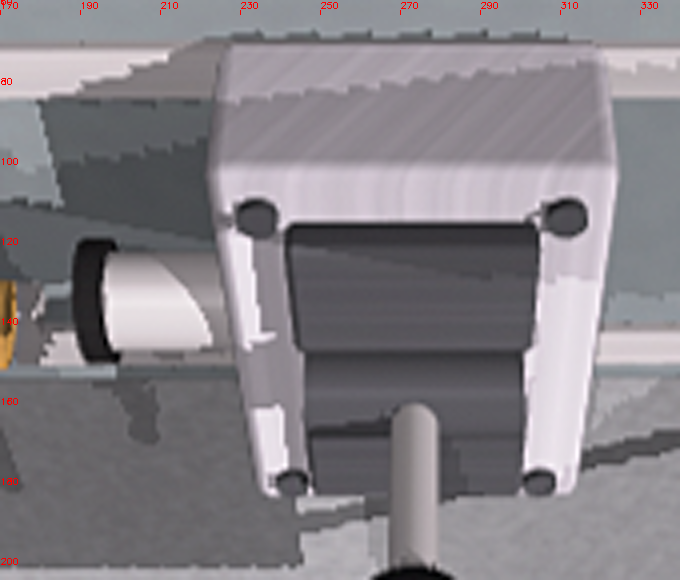

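```bash
python3 - <<'E'
import h; from h import *
h.WP={k:(np.load(f"pics/{k}.npz")["p"],np.load(f"pics/{k}.npz")["r"]) for k in("w2","w9")}
for n,sc,b,e in [("w2",[(234.25,114),(311.5,114.5),(243,180.5),(305,180.25)],(272.5,219.5),{"scene":(263,200.75),"side":(291.5,203.25)}),
 ("w9",[(237.75,103),(314.5,102.5),(245.75,170.25),(307,170.5)],(276.4,210),{"scene":(249.5,227.5),"side":(272.75,180.75)})]:
  P=np.array([atz(n,q,.097) for q in sc]);print(n,P.round(4).tolist(),"centre",P.mean(0).round(4));
  B=atz(n,b,.170);print(" ball",B.round(4),"off",(B-P.mean(0))[:2].round(4)," tri",tri({n:b,**e}).round(4),tri(e).round(4))
E
```

```text
w2 [[0.4874, -0.049, 0.097], [0.487, 0.0113, 0.097], [0.5723, -0.0475, 0.097], [0.5711, 0.013, 0.097]] centre [ 0.5295 -0.018   0.097 ]
 ball [ 0.525  -0.0187  0.17  ] off [-0.0045 -0.0006]  tri [ 0.5224 -0.0197  0.1709] [ 0.5223 -0.0206  0.1704]
w9 [[0.4858, 0.0512, 0.097], [0.4844, 0.1114, 0.097], [0.5696, 0.0526, 0.097], [0.5692, 0.1127, 0.097]] centre [0.5273 0.082  0.097 ]
 ball [0.527 0.082 0.17 ] off [-0.0002  0.    ]  tri [0.5246 0.0813 0.1701] [0.5245 0.0809 0.1691]
```

The lever is 0.2 mm from the carriage centre, so upright to within the measuring error. The carriage has travelled 100 mm to the stop. The valve, adapter, coupling and look-alikes are where they were, and the gripper is clear, so I'll hand it in.

```bash
python3 -c "
from cell import *
print(job_done(), observe()['time_s'])"
```

```text
the job is handed in; nothing more can be done
the job is handed in; nothing more can be done
```

The carriage is drawn fully back against its end stop, its lever is standing upright again, and the job is handed in at about 12 s of the 40 s allowed.

**What I did:** I gripped the ball with the tool leaning 40°. I leaned the lever towards the robot first. The carriage gave about 4 mm and held at 22 N, so that side was locked. I pushed it home, leaned the lever away from the robot, and the carriage slid freely. I drew it back until the pull rose to about 12 N at the stop, stood the lever up, released and backed off.

**Last checks:**
- **Carriage:** it travelled 100 mm by the wrist camera and touches the stop in the picture.
- **Lever:** the ball is 0.2 mm from the carriage centre, which is a lean of about 0.00 rad. At the start it leaned about -0.07 rad.
- **Valve and bench:** the valve and adapter are at the same pixels as before, and nothing else in view looked disturbed. The tray valves, spanner and screwdriver were not in the last pictures.
- **Gripper:** nothing touches it; the force reading is under 1 N.

**Disagreements and gaps:**
- The ball position from the fixed cameras is about 2.5 mm lower in x than from the wrist camera, which is about the calibration error. Both agree on how far the ball moved relative to the carriage.
- While I felt for the far lean stop, the ball slipped a millimetre or so in the pads, so I checked upright by picture after release.
- I did not pull on the carriage again to test the final lock; I relied on the rule that upright always locks it.

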